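# Load the stepped cup shelf, tall cup at the back first

## Robot

A 7-joint arm with a two-finger parallel gripper is mounted at the origin on the work surface. World frame = base frame: x ahead of the robot, y to its left, z up, the work surface at z = 0. Lengths are in m, angles in rad, forces in N, time in s.
With the tool pointing down it reaches from about 0.35 to 0.9 m from the base axis. Payload 8.1 kg.
Tool frame: the origin (TCP) lies on the centre line of the jaws, within the pads' length; the fingertips stand 14 mm ahead of it and the grasp point (between the pads) lies 5 mm behind it; z points along the fingers, y is the direction in which the jaws open and shut (so a half turn about z gives the same grasp; the last joint's range is limited). The gripper opens to 92 mm and grips with 3 to 60 N. Pads are 19 mm wide; open, the fingers measure 130 mm over their backs; the gripper's body (75 mm by 190 mm) begins 47 mm behind the grasp point.
Start: joints at [1.164, 0.434, 0.025, 1.573, -0.012, 1.134, -0.075], TCP at [0.187, -0.596, 0.241] pointing down, gripper open.
Joint ranges: [-2.62, 2.62], [-0.44, 2.09], [-1.27, 1.32], [0.08, 2.57], [-1.32, 4.46], [0.12, 2], [-2.74, 2.74]. Speed limits (rad/s): [2.22, 2.22, 3.01, 3.01, 3.14, 3.14, 3.14].

## Interface

Orientations are given as a rotation vector (axis times angle).
In Python, from cell import observe, eyes, arm gives the robot as it stands.
- The arm moves only by the tool step_arm, never from a script. Its argument "series" is a list that holds one entry, the list of rows, each a list of 5 numbers: the finger opening in m, from 0 to 0.0918, then the shift along the world's x, y, z in m, then the turn about the world's z in degrees. In form: [[[hand, dx, dy, dz, spin], ...]]. A call has 1 to 20 rows; each row is the pose to reach, as a shift and turn from the pose measured when the call began; what a row does not reach only later rows make up. A row lasts 1/12 s, in which the tool goes at most 41.7 mm and 7.16 degrees, less where a joint would pass 70% of its speed; a pose out of reach is approached as far as the arm can. A call with a gripper value outside its range is refused whole. The fingers move at their own pace and stop on an object; "squeeze" is the grip in N (left out, the last holds). Time passes only in rows, so rows that repeat a pose let the fingers close. It gives the time, the measured TCP pose, the force and the opening at its end, in the units of the state.
- observe(): the state, without advancing time (a new reading comes with each control period).
- eyes.get_image(name): name is "side" or "top"; returns (picture, depth): 480x640x3 uint8, red, green, blue; 480x640 float32, m along the optical axis (not along the pixel's ray), 0 where there is no reading.
- eyes.camera_params(name): a dict with "intrinsics" (3x3 intrinsics, pixels), "position" and "attitude" of the camera in the world. Camera axes: x right, y down, z forward; pixel columns grow to the right and rows downward; lengths in m; the calibration is good to about 2 mm. A picture is of the moment at which its call begins. camera_params takes no time and is no camera call.
- arm.sign_off(): hands the job in, once; it reports no verdict.
The state is a dict: "clock": time; "joints": joint angles; "dq": joint speeds; "joint_efforts": joint torques, N m; "position": TCP position; "ee_rot": TCP orientation; "force": force on the tool from outside, world axes, zero at the start; "ft_torque": the same for the moment, N m; "width": opening from 0.0 (shut) to 1.0 (fully open).
Only numpy, scipy, OpenCV 4.12 (cv2) and the standard library are available. Lean on these libraries where they do the work, as an engineer would, in place of code of your own. Each camera call takes 0.05 s, during which the arm holds its last target.

## Task

Load the empty bay of the low white stepped shelf: first stand the tall lidded cup with the flip-top spout on the rear (higher) tier, then stand the short cup with the screw-top lid in front of it on the front tier. Set both down upright, not dropped, each wholly on its tier between the low dividing strips, and leave all the other things where they are.

Things in the scene. Friction and masses are not known exactly. Their poses are not given: they have to be found in the camera images.
- tall_cup_mid (a point): Tall sippy cup, 63-126 g, upright on the counter; of four vessels beside the shelf, the only one with a spout on its lid (colour tells nothing). 142 mm tall; body 54 mm across at foot, 60 at 92 mm up; lid skirt 62 across from 92 to 122 mm up; spout within 25 mm of axis. Point: on axis, 71 mm above underside; z out of its top. Grip the skirt from above, 37 mm above this point, any yaw.
- short_cup_mid (a point): Short cup with ribbed flat screw lid, no spout, 56-112 g, upright on the counter beside the shelf (the two open tumblers, up to 72 mm across, 125 tall, are not it). 80 mm tall; body 56 mm across at foot, 62 at 50 mm up; lid 66 across from 50 to 78 mm up. Point: on axis, 40 mm above underside; z out of its top. Grip the lid from above, 20 mm above this point, any yaw.
- bay_rear (a point): Middle of rear tier of the shelf's empty bay, on its surface, 50 mm above counter; tier 110 mm deep, 25 mm upstand behind. Shelf fixed, white, 296 mm wide; two bays 130 mm wide between strips 12 mm high. Empty bay: the robot's left (+y); the other holds a clear cup (95 mm tall, rear) and a small clip (front). x to the shelf's back, away from robot; y along tier to its left; z up.
- bay_front (a point): Middle of the front tier of the same empty bay, on its surface, 30 mm above the counter: 110 mm nearer the robot than bay_rear and 20 mm lower. The tier is 110 mm deep, 130 mm wide between the same 12 mm high strips, with no lip at its front edge. Axes as for bay_rear.
Things that resemble listed ones, but are neither listed nor needed, are in the scene too. Leave any blue or pink look-alike of the part that bears short_cup_mid alone.

How it is judged:
On the way, in this order (a step that is already met when the one before it is completed fails the run):
1. the tall spouted cup stands upright and released on the rear tier of the empty bay (x of tall_cup_mid in the frame of bay_rear between -0.026 and 0.026 m and y of tall_cup_mid in the frame of bay_rear between -0.036 and 0.036 m and z of tall_cup_mid in the frame of bay_rear between 0.065 and 0.077 m and angle between tall_cup_mid's own z axis and vertical below 0.17 rad and contact force between the fingers and tall_cup below 0.1 N and linear speed of tall_cup below 0.03 m/s), for 0.2 s.
2. then the short screw-lidded cup stands upright and released on the front tier before it (x of short_cup_mid in the frame of bay_front between -0.026 and 0.026 m and y of short_cup_mid in the frame of bay_front between -0.036 and 0.036 m and z of short_cup_mid in the frame of bay_front between 0.034 and 0.046 m and angle between short_cup_mid's own z axis and vertical below 0.17 rad and contact force between the fingers and short_cup below 0.1 N and linear speed of short_cup below 0.03 m/s), for 0.2 s.
At the end, for the whole second after the job is handed in: Tall spouted cup on the rear tier, short screw-lidded cup on the front tier of the empty bay, each within 26 mm (front to back) and 36 mm (side to side) of its tier's middle, within 6 mm of standing height, upright within 10 degrees, released and at rest (under 0.03 m/s) (all of step 1 and all of step 2); the robot touches nothing.
It fails at once if the tall cup is dropped or thrown: it moves faster than 0.6 m/s out of the fingers (linear speed of tall_cup above 0.6 m/s and contact force between the fingers and tall_cup below 0.1 N).
It fails at once if the short cup is dropped or thrown: it moves faster than 0.6 m/s out of the fingers (linear speed of short_cup above 0.6 m/s and contact force between the fingers and short_cup below 0.1 N).
It fails at once if another thing (tumbler, clear cup, clip, teaspoon, jar) is moved more than 30 mm (distance of any of tall_tumbler, low_tumbler, clear_cup, valve_clip, teaspoon, jar from where it was at the start of the episode above 0.03 m).
It also fails if it takes over 67 s, if anything falls off the work surface, if the arm or the gripper's body presses on something with over 40 N, if the wrist force passes 120 N, or if a joint passes its speed limit or range.

## Working session

There is one attempt and no reset: what is moved stays moved. The work goes in short steps, Python scripts to look and compute and a tool call to move; the robot and the scene stay as the last step left them, time stands still between calls to the robot, and variables do not carry over. Pictures are saved under pics/ and viewed, and the job is handed in when it is done.

Besides the shell and the picture viewer there is one more tool, called after "Call:" as name([rows], argument=value, ...), one row to a line, values as JSON. step_arm: Moves the arm, as the interface text tells. Its arguments: {"type":"object","properties":{"series":{"type":"array"},"squeeze":{"type":"number"}},"required":["series"]}

```bash
mkdir -p pics; ls; python3 - <<'E'
from cell import observe, eyes, arm
import cv2,numpy as np
s=observe();print(s)
for n in("side","top"):
    p,d=eyes.get_image(n);cv2.imwrite(f"pics/{n}0.png",p[:,:,::-1]);np.save(f"pics/{n}0.npy",d)
    print(eyes.camera_params(n))
E
```

```text
pics
{'clock': 0.0, 'joints': array([ 1.16439333,  0.4352818 ,  0.02493138,  1.5740937 , -0.01159569,
        1.13400979, -0.07510827]), 'dq': array([0.00083649, 0.00120241, 0.00151039, 0.00172523, 0.00028208,
       0.00070502, 0.00126996]), 'joint_efforts': array([-9.74305658e-04, -6.67879415e+01,  9.84564051e-01, -3.14462399e+01,
       -6.06279541e-02,  4.30975284e-02,  1.68805377e-04]), 'position': array([ 0.18678927, -0.59591488,  0.23990926]), 'ee_rot': array([-3.10384246e+00, -4.75077297e-01,  6.02004165e-04]), 'force': array([-0.63986388,  0.78555008,  0.19608789]), 'ft_torque': array([ 0.03418976,  0.06329573, -0.00744943]), 'width': 0.9972533216481669}
{'intrinsics': array([[517.93917288,   0.        , 322.96543725],
       [  0.        , 517.93917288, 242.05386928],
       [  0.        ,   0.        ,   1.        ]]), 'position': array([0.2284261 , 0.89224311, 0.71142363]), 'attitude': array([-0.34216927,  2.61342882, -1.41917551])}
{'intrinsics': array([[508.3860225 ,   0.        , 327.36293675],
       [  0.        , 508.3860225 , 239.83875094],
       [  0.        ,   0.        ,   1.        ]]), 'position': array([ 0.34178547, -0.03899451,  1.11268452]), 'attitude': array([-2.13540379,  2.16927458, -0.15251327])}
```

View pics/side0.png

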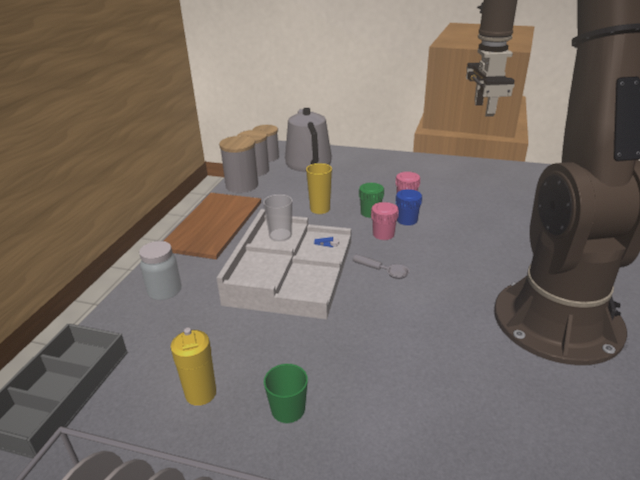

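View pics/top0.png

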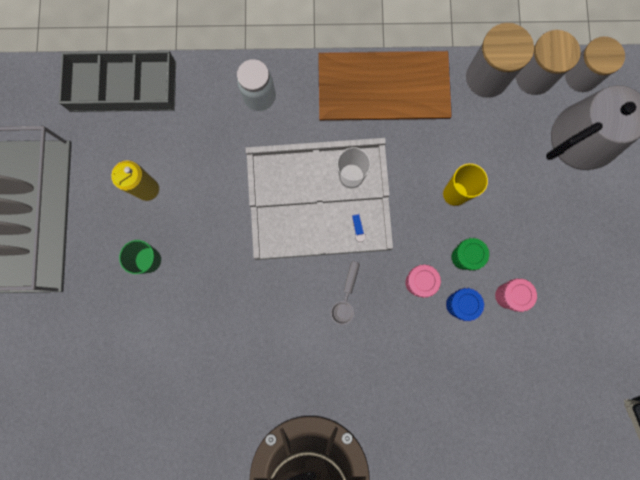

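The tall spouted cup is yellow, at top (127,176) and side (195,365). The yellow vessel at top (467,183) is an open tumbler. The green lidded short cup is at top (472,254), with pink and blue look-alikes around it, and the green cup at (138,257) is open. The empty bay is at top x≈255–318, y≈150–258.

```bash
cat > h.py <<'E'
import numpy as np,cv2
from scipy.spatial.transform import Rotation as R
from cell import eyes
def cloud(n,d):
    c=eyes.camera_params(n);K=c["intrinsics"];v,u=np.mgrid[:480,:640]
    P=np.stack([(u-K[0,2])/K[0,0]*d,(v-K[1,2])/K[1,1]*d,d],-1)
    W=P@R.from_rotvec(c["attitude"]).as_matrix().T+c["position"]
    W[d==0]=np.nan
    return W
def circ(W,u0,v0,r,zlo,zhi):
    m=W[v0-r:v0+r,u0-r:u0+r].reshape(-1,3);m=m[(m[:,2]>zlo)&(m[:,2]<zhi)]
    (c,rad)=cv2.minEnclosingCircle(m[:,:2].astype(np.float32)) if len(m) else (None,0)
    return len(m),c,rad,np.median(m,0).round(4),np.percentile(m[:,2],[2,98]).round(4)
E
python3 - <<'E'
from h import *
p=cv2.imread("pics/top0.png");W=cloud("top",np.load("pics/top0.npy"))
S=cloud("side",np.load("pics/side0.npy"))
print("tall",circ(W,127,176,30,.10,.13),circ(W,127,176,30,.13,.16))
print("tall side",circ(S,195,365,60,.10,.12))
for n,u,v in(("green",472,254),("pink",424,281),("blue",466,304),("pink2",520,295)):print(n,circ(W,u,v,22,.07,.09))
print("lowt",circ(W,138,257,25,.05,.1),"ytum",circ(W,467,183,30,.1,.14))
print("green side",circ(S,372,197,22,.055,.09))
for u,v in((286,175),(286,225),(345,225),(400,350),(200,300)):print(u,v,W[v,u].round(4))
a=p[130:270,235:405];cv2.imwrite("pics/shelf.png",cv2.resize(a,None,fx=4.5,fy=4,interpolation=cv2.INTER_CUBIC))
b=np.hstack([cv2.resize(p[145:215,95:165],(400,400)),cv2.resize(p[215:325,420:530],(400,400))]);cv2.imwrite("pics/cups.png",b)
E
```

```text
tall (646, (0.6163412928581238, 0.35505419969558716), 0.03172023594379425, array([0.6114, 0.3449, 0.1247]), array([0.1031, 0.1295])) (204, (0.614621639251709, 0.3553715646266937), 0.024051107466220856, array([0.6141, 0.3583, 0.1342]), array([0.1303, 0.1427]))
tall side (355, (0.6155164241790771, 0.3593810200691223), 0.03113372065126896, array([0.5989, 0.3816, 0.1104]), array([0.1002, 0.1194]))
green (825, (0.45322057604789734, -0.3432484269142151), 0.034107308834791183, array([ 0.4524, -0.342 ,  0.0781]), array([0.0726, 0.0823]))
pink (838, (0.3993270695209503, -0.2403779923915863), 0.03446265682578087, array([ 0.3986, -0.2398,  0.078 ]), array([0.0728, 0.0828]))
blue (858, (0.35015004873275757, -0.3269786834716797), 0.03418130800127983, array([ 0.3496, -0.3252,  0.078 ]), array([0.0721, 0.0826]))
pink2 (862, (0.36749503016471863, -0.43473199009895325), 0.03430073335766792, array([ 0.3673, -0.4331,  0.078 ]), array([0.0721, 0.0825]))
lowt (405, (0.4578941762447357, 0.3485233187675476), 0.036330897361040115, array([0.4596, 0.3619, 0.0671]), array([0.0505, 0.0745])) ytum (436, (0.5956470966339111, -0.33182305097579956), 0.035472847521305084, array([ 0.5997, -0.3373,  0.118 ]), array([0.1009, 0.1272]))
green side (737, (0.42428240180015564, -0.28921130299568176), 0.09151473641395569, array([ 0.4262, -0.3093,  0.0761]), array([0.0567, 0.0808]))
286 175 [0.6302 0.0417 0.0503]
286 225 [0.5245 0.0437 0.0318]
345 225 [ 0.5223 -0.0834  0.0331]
400 350 [ 0.2538 -0.1978 -0.0045]
200 300 [ 0.3677  0.2341 -0.0018]
```

View pics/shelf.png

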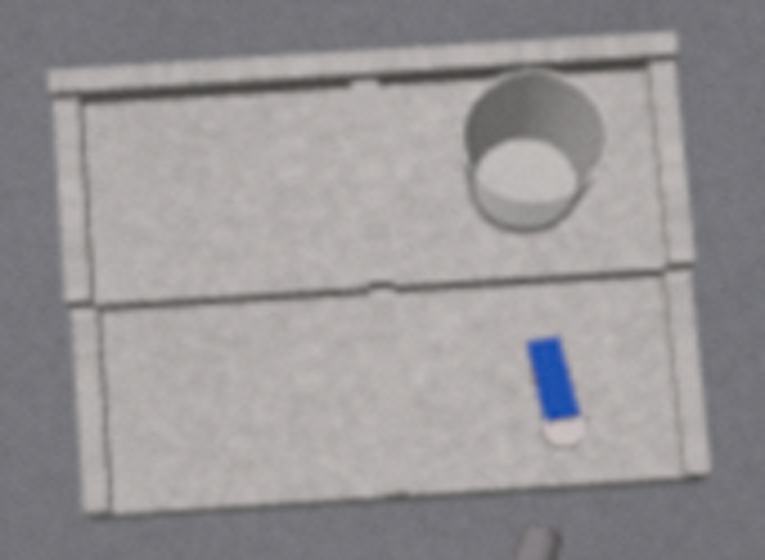

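View pics/cups.png

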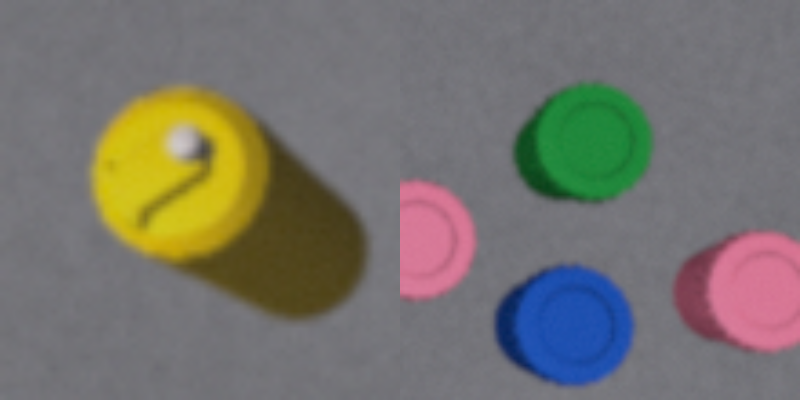

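The shelf edges in the crop: tier step from (95,303) to (665,270), front edge from (112,512) to (685,478), left inner strip at x≈100–112, right inner strip at x≈665–685. I'll intersect these with the tier planes.

```bash
python3 - <<'E'
from h import *
c=eyes.camera_params("top");K=c["intrinsics"];Rm=R.from_rotvec(c["attitude"]).as_matrix();o=c["position"]
def g(x,y,z):
    u=235+x/4.5;v=130+y/4
    d=Rm@np.array([(u-K[0,2])/K[0,0],(v-K[1,2])/K[1,1],1]);return (o+d*(z-o[2])/d[2])
E={}
for n,x,y,z in(("stepL",95,303,.05),("stepR",665,270,.05),("frontL",112,512,.03),("frontR",685,478,.03),("backTopL",48,72,.075),("backTopR",678,33,.075),("backinL",82,100,.05),("divback",365,85,.062),("divstep",382,289,.062),("divfront",395,494,.042),("outFL",83,517,.042),("outFR",712,472,.042)):
    E[n]=g(x,y,z);print(n,E[n].round(4))
dy=E["stepL"]-E["stepR"];print(np.linalg.norm(dy),np.degrees(np.arctan2(-dy[0],dy[1])))
dy=E["frontL"]-E["frontR"];print(np.linalg.norm(dy),np.degrees(np.arctan2(-dy[0],dy[1])))
dx=E["divback"]-E["divfront"];print(np.linalg.norm(dx),np.degrees(np.arctan2(dx[1],dx[0])))
# depth test: points on walls
W=cloud("top",np.load("pics/top0.npy"))
m=W[135:265,240:400].reshape(-1,3)
s=m[(m[:,2]>.02)&(m[:,2]<.072)&(m[:,1]>-.14)];r=cv2.minAreaRect(s[:,:2].astype(np.float32));print(r)
E
```

```text
stepL [0.564  0.1057 0.05  ]
stepR [ 0.5778 -0.1646  0.05  ]
frontL [0.4542 0.0999 0.03  ]
frontR [ 0.4682 -0.173   0.03  ]
backTopL [0.6834 0.1247 0.075 ]
backTopR [ 0.7004 -0.1717  0.075 ]
backinL [0.6757 0.1123 0.05  ]
divback [ 0.6782 -0.0238  0.062 ]
divstep [ 0.5669 -0.0303  0.062 ]
divfront [ 0.4604 -0.0347  0.042 ]
outFL [0.4505 0.112  0.042 ]
outFR [ 0.4698 -0.1844  0.042 ]
0.27062923762618474 2.927626425967157
0.2733077114717309 2.947134167408158
0.21899289629010388 2.8729378080586216
((0.5651254653930664, -0.013184219598770142), (0.26072579622268677, 0.26547154784202576), 2.8435323238372803)
```

Shelf yaw is about 2.9°. bay_rear comes out near (0.623, 0.044) and bay_front near (0.5125, 0.038), and the rear wall and front edge agree with this to within 2 mm. The tall cup is at (0.616, 0.356) and the short cup at (0.453, -0.3425). I'll keep the jaws along the shelf's y, which needs a spin of -14.5°.

Call:
step_arm([
  [[0.0918,0.017,0.038,0.03,-2],[0.0918,0.034,0.076,0.06,-4],[0.0918,0.051,0.114,0.06,-6],[0.0918,0.068,0.152,0.06,-8],[0.0918,0.085,0.19,0.06,-10],[0.0918,0.102,0.228,0.06,-12],[0.0918,0.119,0.266,0.06,-14.5],[0.0918,0.136,0.304,0.06,-14.5],[0.0918,0.153,0.342,0.06,-14.5],[0.0918,0.17,0.38,0.06,-14.5],[0.0918,0.187,0.418,0.06,-14.5],[0.0918,0.204,0.456,0.06,-14.5],[0.0918,0.221,0.494,0.06,-14.5],[0.0918,0.238,0.532,0.06,-14.5],[0.0918,0.255,0.57,0.06,-14.5],[0.0918,0.272,0.608,0.06,-14.5],[0.0918,0.289,0.646,0.06,-14.5],[0.0918,0.306,0.684,0.06,-14.5],[0.0918,0.323,0.722,0.06,-14.5],[0.0918,0.323,0.722,0.06,-14.5]],
])

```text
clock: 1.77
position: [0.5105, 0.132, 0.2997]
ee_rot: [-3.136, -0.087, 0.0]
force: [-0.4, -0.4, 0.5]
width: 0.995
```

Call:
step_arm([
  [[0.0918,0.017,0.037,0,0],[0.0918,0.034,0.074,0,0],[0.0918,0.052,0.111,0,0],[0.0918,0.07,0.148,0,0],[0.0918,0.087,0.185,0,0],[0.0918,0.1,0.212,0,0],[0.0918,0.1055,0.224,-0.01,0],[0.0918,0.1055,0.224,-0.035,0],[0.0918,0.1055,0.224,-0.065,0],[0.0918,0.1055,0.224,-0.09,0],[0.0918,0.1055,0.224,-0.09,0],[0.0918,0.1055,0.224,-0.09,0]],
])

```text
clock: 2.77
position: [0.6153, 0.3548, 0.2083]
ee_rot: [-3.138, -0.087, 0.005]
force: [-0.3, -0.8, 0.6]
width: 0.997
```

```bash
python3 - <<'E'
from h import *
for n in("side",):
    p,d=eyes.get_image(n);cv2.imwrite(f"pics/{n}1.png",p[:,:,::-1])
E
```

```text
(no output)
```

View pics/side1.png

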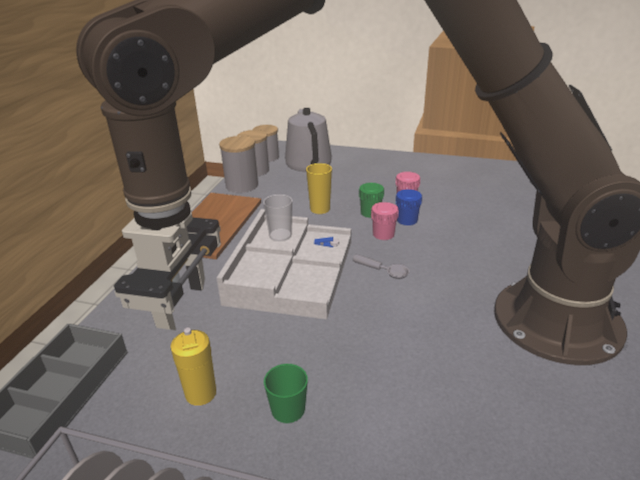

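```bash
python3 - <<'E'
from h import *
c=eyes.camera_params("side");K=c["intrinsics"];Rm=R.from_rotvec(c["attitude"]).as_matrix()
for q in([.6153,.3548,.194],[.6153,.3548,.103],[.616,.356,.122],[.616,.356,0],[.616,.325,.108]):
    a=Rm.T@(np.array(q)-c["position"]);print(q,(K@a/a[2])[:2].round(1))
p,d=eyes.get_image("top");cv2.imwrite("pics/t1.png",p[90:270,60:300,::-1].repeat(3,0).repeat(3,1))
E
```

```text
[0.6153, 0.3548, 0.194] [183.1 307.5]
[0.6153, 0.3548, 0.103] [192.4 350. ]
[0.616, 0.356, 0.122] [189.8 342. ]
[0.616, 0.356, 0] [200.9 393.1]
[0.616, 0.325, 0.108] [199.8 335.6]
```

View pics/t1.png

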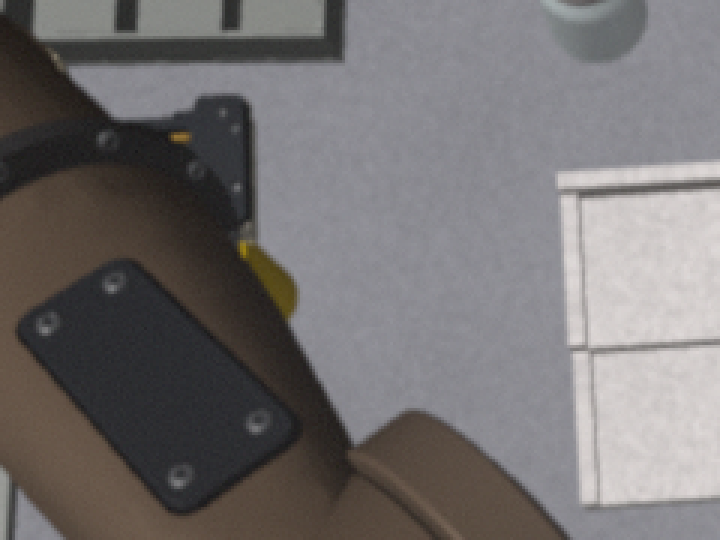

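The side view shows the fingertips at about (163,325) and (196,290). Their midpoint is where the TCP projects, and the cup axis projections match too. Descending to grip.

Call:
step_arm([
  [[0.0918,0.001,0.0015,-0.02,0],[0.0918,0.001,0.0015,-0.045,0],[0.0918,0.001,0.0015,-0.07,0],[0.0918,0.001,0.0015,-0.09,0],[0.0918,0.001,0.0015,-0.105,0],[0.0918,0.001,0.0015,-0.105,0],[0.0918,0.001,0.0015,-0.105,0],[0.075,0.001,0.0015,-0.105,0],[0.068,0.001,0.0015,-0.105,0],[0.062,0.001,0.0015,-0.105,0],[0.055,0.001,0.0015,-0.105,0],[0.05,0.001,0.0015,-0.105,0],[0.05,0.001,0.0015,-0.105,0],[0.05,0.001,0.0015,-0.105,0]],
], squeeze=15)

```text
clock: 4.03
position: [0.6179, 0.3579, 0.1071]
ee_rot: [-3.134, -0.087, -0.004]
force: [0.3, 0.0, 3.9]
width: 0.668
```

```bash
python3 - <<'E'
from cell import observe
s=observe();print(s["position"],s["force"],s["width"])
E
```

```text
[0.61789098 0.35785904 0.10710589] [2.87069478e-01 2.75484618e-03 3.87373149e+00] 0.668273182237983
```

Call:
step_arm([
  [[0.05,0,0,0.01,0],[0.05,0,0,0.03,0],[0.05,0,0,0.055,0],[0.05,0,0,0.08,0],[0.05,0,0,0.1,0],[0.05,0,0,0.11,0],[0.05,0,0,0.11,0],[0.05,0,0,0.11,0],[0.05,0,0,0.11,0]],
])

```text
clock: 4.78
position: [0.6173, 0.3573, 0.2154]
ee_rot: [-3.136, -0.087, -0.0]
force: [-0.5, 0.2, -1.3]
width: 0.666
```

```bash
python3 - <<'E'
from h import *
from cell import observe
p,d=eyes.get_image("side");cv2.imwrite(f"pics/side2.png",p[:,:,::-1])
s=observe();print(s["position"],s["force"],s["width"])
E
```

```text
[0.61723444 0.35720201 0.21519344] [ 1.03102479  0.14384281 -2.8473964 ] 0.6676115988644103
```

View pics/side2.png

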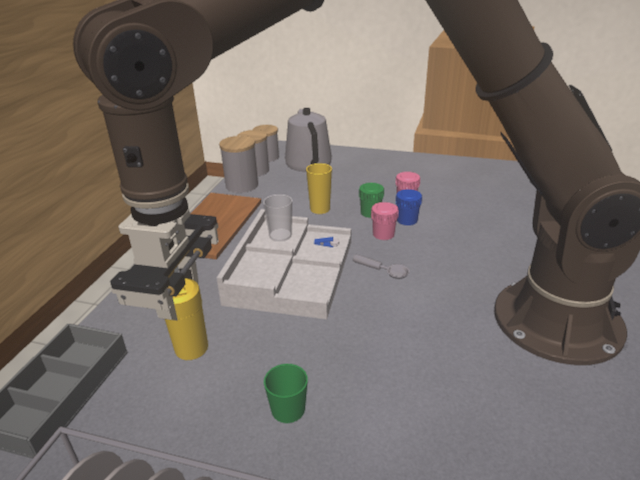

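The tall cup is held upright and lifted, at side (187,320). Moving over the rear bay.

Call:
step_arm([
  [[0.05,0.001,-0.012,0,0],[0.05,0.002,-0.035,0,0],[0.05,0.003,-0.065,0,0],[0.05,0.004,-0.097,0,0],[0.05,0.005,-0.129,0,0],[0.05,0.006,-0.161,0,0],[0.05,0.006,-0.193,0,0],[0.05,0.006,-0.225,0,0],[0.05,0.006,-0.255,0,0],[0.05,0.006,-0.28,0,0],[0.05,0.006,-0.3,0,0],[0.05,0.006,-0.31,0,0],[0.05,0.006,-0.313,0,0],[0.05,0.006,-0.313,-0.01,0],[0.05,0.006,-0.313,-0.025,0],[0.05,0.006,-0.313,-0.038,0],[0.05,0.006,-0.313,-0.045,0],[0.05,0.006,-0.313,-0.045,0],[0.05,0.006,-0.313,-0.045,0]],
])

```text
clock: 6.42
position: [0.6229, 0.0455, 0.1697]
ee_rot: [-3.135, -0.09, 0.002]
force: [0.2, -0.6, -0.8]
width: 0.667
```

```bash
python3 - <<'E'
from h import *
from cell import observe
p,d=eyes.get_image("side");cv2.imwrite(f"pics/side3.png",cv2.resize(p[120:340,190:420,::-1],None,fx=2.6,fy=2.6))
s=observe();print(s["position"],s["ee_rot"],s["force"],s["width"])
E
```

```text
[0.62339395 0.0453282  0.17041437] [-3.13541162e+00 -8.87602976e-02 -3.07452892e-04] [-0.42000007  0.07475539 -0.52754625] 0.6678699427546566
```

View pics/side3.png

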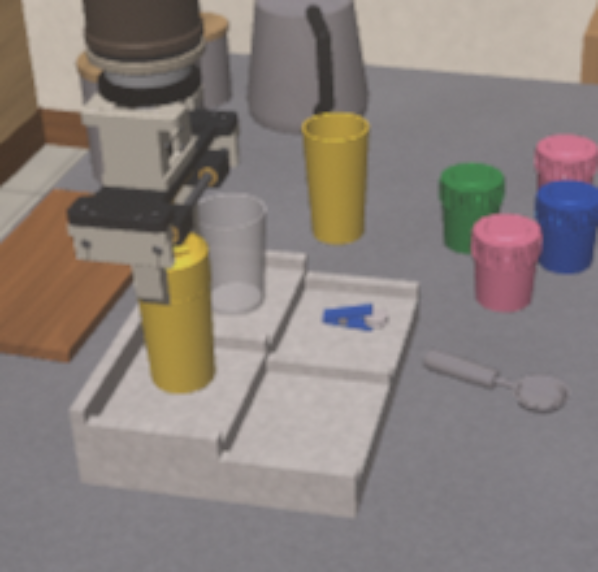

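The cup hangs over the middle of the rear tier, its foot at crop (182,385). Lowering gently to contact.

Call:
step_arm([
  [[0.05,0,-0.001,-0.004,0],[0.05,0,-0.001,-0.007,0],[0.05,0,-0.001,-0.009,0],[0.05,0,-0.001,-0.011,0],[0.05,0,-0.001,-0.012,0],[0.05,0,-0.001,-0.012,0],[0.05,0,-0.001,-0.012,0]],
])

```text
clock: 7.05
position: [0.6234, 0.0443, 0.1584]
ee_rot: [-3.135, -0.089, -0.0]
force: [-0.7, -0.4, -1.8]
width: 0.671
```

Call:
step_arm([
  [[0.05,0,0,-0.001,0],[0.05,0,0,-0.002,0],[0.05,0,0,-0.003,0],[0.05,0,0,-0.003,0]],
])

```text
clock: 7.38
position: [0.6244, 0.0439, 0.1568]
ee_rot: [-3.136, -0.088, -0.004]
force: [-0.9, -2.2, 8.5]
width: 0.667
```

Contact, at 8.5 N upward, with z as expected. Releasing gently.

Call:
step_arm([
  [[0.0625,0,0,0,0],[0.064,0,0,0,0],[0.068,0,0,0,0],[0.075,0,0,0,0],[0.083,0,0,0,0],[0.0918,0,0,0,0],[0.0918,0,0,0,0],[0.0918,0,0,0.01,0],[0.0918,0,0,0.03,0],[0.0918,0,0,0.06,0],[0.0918,0,0,0.09,0],[0.0918,0,0,0.12,0],[0.0918,0,0,0.12,0]],
])

```text
clock: 8.47
position: [0.6269, 0.0451, 0.2842]
ee_rot: [-3.134, -0.088, -0.019]
force: [1.1, 0.5, 1.3]
width: 0.997
```

```bash
python3 - <<'E'
from h import *
from cell import observe
p,d=eyes.get_image("side");cv2.imwrite(f"pics/side4.png",cv2.resize(p[120:340,190:420,::-1],None,fx=2.6,fy=2.6))
S=cloud("side",d);m=S[200:280,230:290].reshape(-1,3);col=p[200:280,230:290].reshape(-1,3).astype(int);m=m[(col[:,2]<60)&(col[:,0]>120)]
k=m[(m[:,2]>.145)&(m[:,2]<.165)];print(len(k),cv2.minEnclosingCircle(k[:,:2].astype(np.float32)),np.percentile(m[:,2],[1,99]))
s=observe();print(s["position"],s["ee_rot"],s["force"],s["width"])
E
```

```text
89 ((0.6176342964172363, 0.057579733431339264), 0.026715489104390144) [nan nan]
[0.62608102 0.04473445 0.28124474] [-3.13507931 -0.08792132 -0.01499392] [ 0.21932672  0.09304812 -0.77986908] 0.9975443945051603
```

View pics/side4.png

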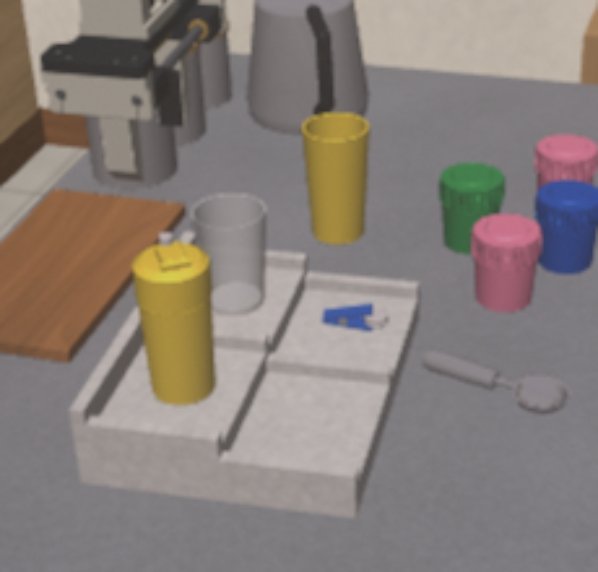

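The tall cup stands upright and released on the rear tier. Moving on to the green short cup.

Call:
step_arm([
  [[0.0918,-0.008,-0.018,0,0],[0.0918,-0.022,-0.05,0,0],[0.0918,-0.038,-0.086,0,0],[0.0918,-0.054,-0.122,0,0],[0.0918,-0.07,-0.158,0,0],[0.0918,-0.086,-0.194,0,0],[0.0918,-0.102,-0.23,0,0],[0.0918,-0.118,-0.266,0,0],[0.0918,-0.134,-0.302,0,0],[0.0918,-0.15,-0.336,0,0],[0.0918,-0.164,-0.366,0,0],[0.0918,-0.171,-0.382,0,0],[0.0918,-0.173,-0.387,0,0],[0.0918,-0.173,-0.387,-0.02,0],[0.0918,-0.173,-0.387,-0.05,0],[0.0918,-0.173,-0.387,-0.08,0],[0.0918,-0.173,-0.387,-0.105,0],[0.0918,-0.173,-0.387,-0.12,0],[0.0918,-0.173,-0.387,-0.12,0],[0.0918,-0.173,-0.387,-0.12,0]],
])

```text
clock: 10.18
position: [0.4532, -0.341, 0.1608]
ee_rot: [-3.133, -0.09, -0.013]
force: [-0.0, 0.1, 0.5]
width: 1.0
```

```bash
python3 - <<'E'
from h import *
from cell import observe
p,d=eyes.get_image("top");cv2.imwrite(f"pics/top5.png",p[:,:,::-1])
W=cloud("top",d);m=W[130:230,255:320].reshape(-1,3)
k=m[(m[:,2]>.15)&(m[:,2]<.185)];print(len(k),cv2.minEnclosingCircle(k[:,:2].astype(np.float32)))
s=observe();print(s["position"],s["ee_rot"],s["force"],s["width"])
E
```

```text
777 ((0.6225730180740356, 0.04232068359851837), 0.031298890709877014)
[ 0.45383883 -0.34156431  0.16190077] [-3.13471249 -0.0895828  -0.01585487] [-0.10198864 -0.42629501  0.36931287] 1.0010813941082775
```

View pics/top5.png

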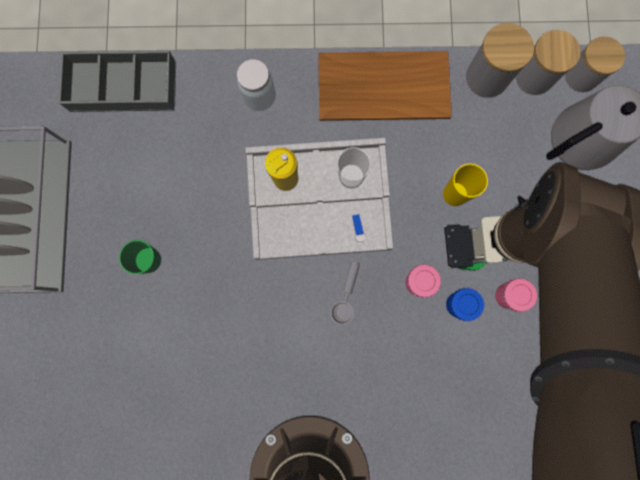

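The tall cup measures (0.6226, 0.0423), within 2 mm of bay_rear. The gripper sits over the green cup at (472,254), clear of its neighbours. Descending.

Call:
step_arm([
  [[0.0918,-0.001,-0.001,-0.02,0],[0.0918,-0.001,-0.001,-0.045,0],[0.0918,-0.001,-0.001,-0.07,0],[0.0918,-0.001,-0.001,-0.09,0],[0.0918,-0.001,-0.001,-0.106,0],[0.0918,-0.001,-0.001,-0.106,0],[0.0918,-0.001,-0.001,-0.106,0],[0.078,-0.001,-0.001,-0.106,0],[0.07,-0.001,-0.001,-0.106,0],[0.064,-0.001,-0.001,-0.106,0],[0.055,-0.001,-0.001,-0.106,0],[0.055,-0.001,-0.001,-0.106,0],[0.055,-0.001,-0.001,-0.106,0],[0.055,-0.001,-0.001,-0.106,0]],
], squeeze=15)

```text
clock: 11.4
position: [0.4532, -0.3429, 0.0566]
ee_rot: [-3.135, -0.089, -0.017]
force: [-1.6, 0.9, 6.3]
width: 0.708
```

Gripped, with the opening at 65 mm. Lifting.

Call:
step_arm([
  [[0.055,0,0,0.01,0],[0.055,0,0,0.03,0],[0.055,0,0,0.055,0],[0.055,0,0,0.08,0],[0.055,0,0,0.105,0],[0.055,0,0,0.12,0],[0.055,0,0,0.12,0],[0.055,0,0,0.12,0]],
])

```text
clock: 12.07
position: [0.4535, -0.3431, 0.1777]
ee_rot: [-3.137, -0.089, -0.019]
force: [-0.6, 0.5, -1.3]
width: 0.709
```

```bash
python3 - <<'E'
from h import *
from cell import observe
p,d=eyes.get_image("side");cv2.imwrite(f"pics/side6.png",p[80:340,190:490,::-1].repeat(2,0).repeat(2,1))
s=observe();print(s["position"],s["ee_rot"],s["force"],s["width"])
E
```

```text
[ 0.45286255 -0.34277694  0.17661263] [-3.13556241 -0.08933576 -0.01682467] [-0.07555726  0.40326157 -1.24444685] 0.7084409789351844
```

View pics/side6.png

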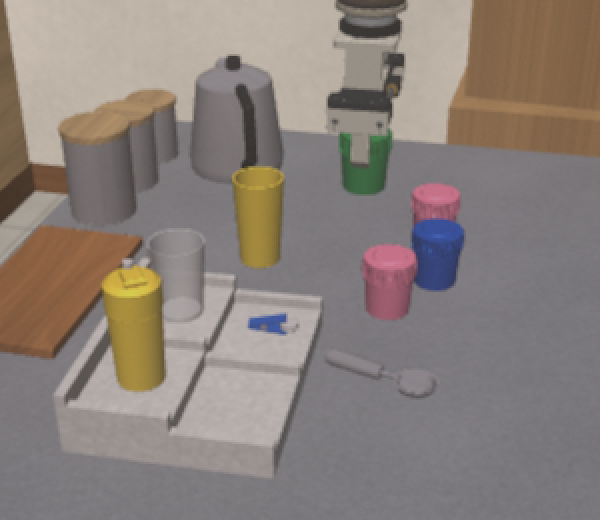

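The green cup is held upright and lifted, at crop (365,160), and the neighbours are untouched. Carrying it to the front tier.

Call:
step_arm([
  [[0.055,0.001,0.012,0,0],[0.055,0.004,0.035,0,0],[0.055,0.009,0.066,0,0],[0.055,0.014,0.098,0,0],[0.055,0.019,0.13,0,0],[0.055,0.024,0.162,0,0],[0.055,0.029,0.194,0,0],[0.055,0.034,0.226,0,0],[0.055,0.039,0.258,0,0],[0.055,0.044,0.29,0,0],[0.055,0.05,0.322,0,0],[0.055,0.055,0.35,0,0],[0.055,0.058,0.37,0,0],[0.055,0.059,0.381,0,0],[0.055,0.059,0.381,-0.015,0],[0.055,0.059,0.381,-0.04,0],[0.055,0.059,0.381,-0.06,0],[0.055,0.059,0.381,-0.072,0],[0.055,0.059,0.381,-0.076,0],[0.055,0.059,0.381,-0.076,0]],
])

```text
clock: 13.78
position: [0.5104, 0.0378, 0.0992]
ee_rot: [-3.136, -0.089, -0.011]
force: [1.4, -0.4, 0.2]
width: 0.708
```

```bash
python3 - <<'E'
from h import *
from cell import observe
p,d=eyes.get_image("side");cv2.imwrite(f"pics/side7.png",p[120:340,190:420,::-1].repeat(2,0).repeat(2,1))
s=observe();print(s["position"],s["ee_rot"],s["force"],s["width"])
E
```

```text
[0.51121817 0.0380431  0.10021621] [-3.13568341 -0.08917669 -0.01430202] [-0.23587264 -0.44777284 -0.31252051] 0.7109627141075311
```

View pics/side7.png

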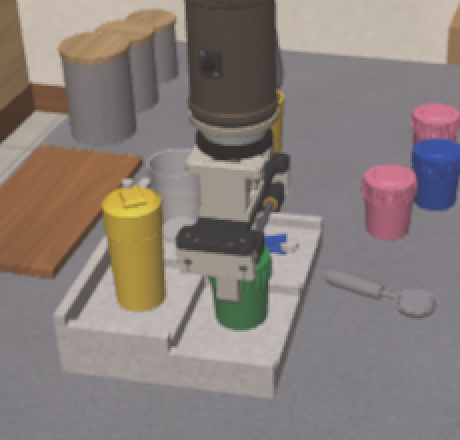

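The cup hangs over the middle of the front tier, its foot at crop (240,320). Its foot is about 13 mm above the tier.

Call:
step_arm([
  [[0.055,0.001,0,-0.004,0],[0.055,0.001,0,-0.007,0],[0.055,0.001,0,-0.009,0],[0.055,0.001,0,-0.011,0],[0.055,0.001,0,-0.012,0],[0.055,0.001,0,-0.013,0],[0.055,0.001,0,-0.013,0]],
])

```text
clock: 14.42
position: [0.5122, 0.038, 0.0871]
ee_rot: [-3.136, -0.089, -0.014]
force: [-0.7, -0.0, -0.9]
width: 0.711
```

Call:
step_arm([
  [[0.055,0,0,-0.001,0],[0.055,0,0,-0.002,0],[0.055,0,0,-0.003,0],[0.055,0,0,-0.003,0]],
])

```text
clock: 14.75
position: [0.5128, 0.038, 0.0854]
ee_rot: [-3.136, -0.089, -0.017]
force: [-3.5, -1.0, 14.2]
width: 0.709
```

Seated. Releasing and rising.

Call:
step_arm([
  [[0.066,0,0,0.001,0],[0.068,0,0,0.001,0],[0.072,0,0,0.001,0],[0.08,0,0,0.001,0],[0.0918,0,0,0.001,0],[0.0918,0,0,0.001,0],[0.0918,0,0,0.001,0],[0.0918,0,0,0.015,0],[0.0918,0,0,0.04,0],[0.0918,0,0,0.075,0],[0.0918,0,0,0.11,0],[0.0918,0,0,0.15,0],[0.0918,0,0,0.18,0],[0.0918,0,0.03,0.2,0],[0.0918,0,0.06,0.2,0],[0.0918,0,0.1,0.2,0],[0.0918,0,0.14,0.2,0],[0.0918,0,0.18,0.2,0],[0.0918,0,0.21,0.2,0],[0.0918,0,0.21,0.2,0]],
])

```text
clock: 16.42
position: [0.5106, 0.2557, 0.2855]
ee_rot: [-3.131, -0.103, -0.016]
force: [-1.0, 0.6, 1.0]
width: 1.0
```

```bash
python3 - <<'E'
from h import *
from cell import observe
p,d=eyes.get_image("side");q,d2=eyes.get_image("top")
cv2.imwrite("pics/fin.png",np.hstack([p[:,:,::-1],q[:,:,::-1]])[:, :][::2,::2].repeat(1,0))
cv2.imwrite("pics/fins.png",p[:,:,::-1]);cv2.imwrite("pics/fint.png",q[:,:,::-1])
W=cloud("top",d2)
for z0,z1,b in((.15,.185,(130,230)),(.095,.12,(190,260))):
    m=W[b[0]:b[1],250:320].reshape(-1,3);k=m[(m[:,2]>z0)&(m[:,2]<z1)];print(len(k),cv2.minEnclosingCircle(k[:,:2].astype(np.float32)),np.median(k[:,2]))
s=observe();print(s["position"],s["clock"],s["force"],s["width"])
E
```

```text
789 ((0.6224876046180725, 0.04280148819088936), 0.03142226114869118) 0.17549920824987852
864 ((0.5116266012191772, 0.03858361020684242), 0.034804247319698334) 0.10816471982795572
[0.5121639  0.24944467 0.28505898] 16.5167 [-0.72635971 -0.34382043 -0.4121003 ] 1.0003022796061416
```

View pics/fins.png

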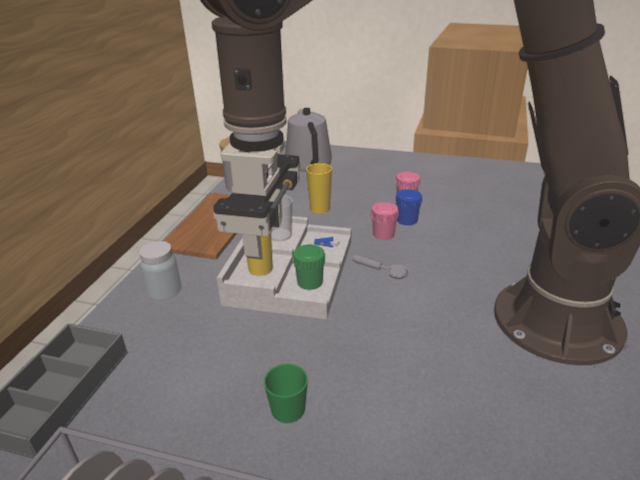

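View pics/fint.png

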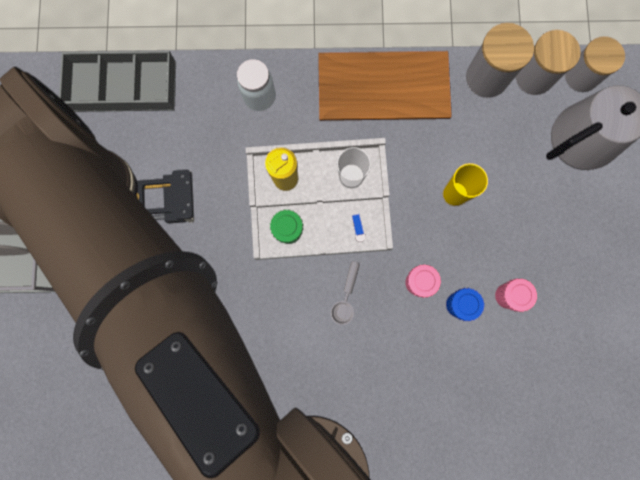

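Both cups stand upright in the bay, at top (281,165) and (286,226). The other things are at their starting pixels and the arm is clear of everything. Handing in.

```bash
python3 -c "
from cell import arm
print(arm.sign_off())"
```

```text
the job is handed in; nothing more can be done
None
```

I stood the tall spouted cup on the rear tier first, then the green screw-lid cup on the front tier. I lowered each until it touched, released it, and handed the job in at about 16.5 s. No verdict was reported.

- **Positions:** In the last top view the tall cup is at (0.622, 0.043), against my estimate of bay_rear (0.623, 0.044). The short cup is at (0.512, 0.039), against bay_front (0.5125, 0.038). Both are within about 2 mm.
- **Standing and surroundings:** Both cups looked upright in the pictures. The short cup's lid measured 108 mm above the counter, against 110 mm nominal. The other things showed no visible shift by eye. The clear cup was partly hidden behind the gripper in the last side view, but it was plain in the top view. The gripper was open and clear of everything.
- **One disagreement:** Just after the tall cup was released, a rough side-camera fit put it at y ≈ 0.058. That fit used only part of the visible rim, and the two later top-camera fits (0.042 and 0.043) did not bear it out.

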